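# Fit the double hook into the slotted strut beside the samovar

## Robot

A 6-joint arm with a two-finger parallel gripper is mounted at the origin on the work surface. World frame = base frame: x ahead of the robot, y to its left, z up, the work surface at z = 0. Lengths are in m, angles in degrees, forces in N, time in s.
With the tool pointing down it reaches from about 0.325 to 0.85 m from the base axis. Payload 15.5 kg.
Tool frame: the origin (TCP) lies midway between the tips of the shut fingers; the grasp point (between the pads) lies 19 mm behind it; y points along the fingers, x is the direction in which the jaws open and shut, and the axes are right-handed (so a half turn about y gives the same grasp; the last joint's range is limited). The gripper opens to 91 mm and grips with 3 to 60 N. Pads are 32 mm wide; open, the fingers measure 118 mm over their backs; the gripper's body (76 mm by 178 mm) begins 60 mm behind the grasp point.
Start: joints at [64.429, 28.281, 77.091, -0, 74.628, -5.472], TCP at [0.215, 0.587, 0.214] pointing down, gripper open.
Joint ranges: [-166.48, 166.48], [-47.26, 123.95], [12.59, 153.08], [-70.14, 250.14], [6.76, 159.57], [-176.63, 176.63]. Speed limits (degrees/s): [108.29, 108.29, 147.25, 172.46, 172.46, 172.46].

## Interface

Orientations are given as a 3x3 rotation matrix whose columns are the frame's x, y, z axes.
In Python, from bench import ctrl gives the robot as it stands. The module is installed in compiled form; this text tells all that it offers. Calls block until the motion is done:
- ctrl.goto(position, orientation): joint-space move of the TCP to a pose.
- ctrl.move_l(position, vel=0.15, ori=None, contact_N=None): straight line of the TCP; ori=None keeps the orientation; vel is the mean speed in m/s. With contact_N (N) it stops when the force on the tool has changed by that much, and returns True; else False.
- ctrl.movej(angles): joint-space move.
- ctrl.command_gripper(opening): opening from 0.0 (shut) to 1.0 (fully open); the grip force is fixed at half the most; returns when the fingers have stopped.
- ctrl.sleep(seconds).
- ctrl.ik(position, orientation): joint angles nearest the present ones, or None.
- ctrl.read_camera(name): name is "side" or "top"; returns the picture (480x640x3 uint8, blue, green, red); there is no depth.
- ctrl.camera_params(name): a dict with "fx", "fy", "cx", "cy" (pixels), "pose" (4x4, takes a point from camera to world coordinates). Camera axes: x right, y up, looking along -z (the intrinsics and any distortion apply to the point x, -y, -z); pixel columns grow to the right and rows downward; lengths in m; the calibration is good to about 2 mm. A picture is of the moment at which its call begins. camera_params takes no time and is no camera call.
A pose or a line that the arm cannot do raises ctrl.MotionError and nothing moves.
- ctrl.sign_off(): hands the job in, once; it reports no verdict.
Readings, each from a call of its own:
- ctrl.current_t(): time.
- ctrl.current_q(): joint angles.
- ctrl.current_dq(): joint speeds.
- ctrl.current_effort(): joint torques, N m.
- ctrl.current_tool_pos(): TCP position.
- ctrl.current_eef_rot(): TCP orientation.
- ctrl.current_contact_force(): force on the tool from outside, world axes, zero at the start.
- ctrl.current_wrist_torque(): the same for the moment, N m.
- ctrl.current_grip_width(): opening from 0.0 (shut) to 1.0 (fully open).
Only numpy, scipy, OpenCV 4.12 (cv2) and the standard library are available. Lean on these libraries where they do the work, as an engineer would, in place of code of your own. Each camera call takes 0.05 s, during which the arm holds its last target.

## Task

Take the double-hook post out of its pine holder, feel its hammer foot down into the long slot of the steel strut until the collar sits on the strut, and turn it a quarter turn so that the foot catches under the lips. Give it a light upward tug of about 5 N to prove that it holds, then let it settle back on its collar and let go. Be gentle: the post must never press on the strut with 20 N or more, the post must not topple, and the creamer, the coasters and the sugar bowl stay where they are.

Things in the scene. Friction and masses are not known exactly. Their poses are not given: they have to be found in the camera images.
- post: Loose steel double-hook post, 96 mm tall, about 0.15 kg, upright. Origin: centre of the foot's underside; z up the stem, x along the foot. Hammer foot 28 (x) by 10 (y) by 7 mm thick, stem 9 mm across, collar 30 mm across with underside at z = 14.5 mm, 4 mm thick; thin hooks reach 48 mm to +x and -x at z = 38 to 56 mm. The same after a half turn about z.
- post_grip (a point): Centre of the post's dark wooden grip block, on the post's axis 78 mm above its origin. The block is 40 mm (post x) by 14 mm (post y), from 60 to 96 mm above the origin; pinch it across the 14 mm. Axes as the post's.
- post_collar (a point): Centre of the collar's underside, on the post's axis 14.5 mm above its origin; axes as the post's. The foot below has two opposite corners cut away: inside the strut it turns only clockwise (seen from above) through a quarter turn, meeting a stop at about 95 to 100 degrees; anticlockwise it jams at about 60 degrees.
- plinth: Fixed pine board 100 mm (x) by 220 mm (y) by 18 mm; origin at the centre of its underside, z up. It carries a steel C-strut, 200 mm long (plinth y), 40 mm wide (x), top 49 mm above the origin. Slot in its top along y, 11.6 mm wide, full length; lips 4 mm thick, 8.8 mm wide; inner width 29.2 mm, 16 mm free depth below the lips.
- strut_datum (a point): Point fixed to the plinth, over its middle, at the height of the strut's top. The strut is parallel to the plinth but was clamped on by hand: the slot's centre line lies anywhere from 2 to 18 mm to the plinth's +x side of this point, and NO reading tells where; find it by feel or sight. Axes as the plinth's.
- plinth_mount (a point): Point at the middle of the plinth's top. Strut mounts: the clamp does not slip; rubber gives 1.2 N per mm up and down (6 mm each way, then hard) and 3 N per mm sideways (4 mm). With its collar on the strut the post's origin is 34.5 mm above the plinth's underside; with the foot crosswise it can rise 3.5 mm, then meets the lips from below.
- holder: Fixed pine block 90 mm (x) by 60 mm (y) by 30 mm; origin at the centre of its underside. The post stands in its 35 by 15 mm pocket (20 mm deep), foot along the block's x, collar resting on the block's top, so the post's origin is 15.5 mm above the table.
- creamer: Bystander: white ceramic creamer, 68 mm across, 78 mm tall, loose; origin at the centre of its underside, handle to +y.
- coasters: Bystander: stack of red plastic coasters, 92 mm across, 29 mm tall, loose; origin at the centre of its underside.
- sugar_bowl: Bystander: lidded white ceramic sugar bowl, 90 mm across, 80 mm tall, loose; origin at the centre of its underside.
There are look-alikes about, which are no part of the job. Of the things shaped like the post, the steel one is meant.

How it is judged (in metres and radians):
On the way, in this order (a step that is already met when the one before it is completed fails the run):
1. the foot is lengthwise in the slot, down below the lips, collar on the strut or within about 3 mm of it (z of post in the frame of plinth below 0.038 m and x of post in the frame of plinth between -0.005 and 0.025 m and y of post in the frame of plinth between -0.09 and 0.09 m and angle between the x axis of post and the y axis of plinth, either way round below 0.25 rad), for 0.1 s.
2. still down in the strut, the foot is turned crosswise (within 15 degrees) (z of post in the frame of plinth below 0.041 m and angle between the x axis of post and the x axis of plinth, either way round below 0.26 rad), for 0.2 s.
3. the caught post is tugged upward: raised at least 2 mm above its collar seat and pulling on the lips with more than 2.5 N for 0.2 s (z of post in the frame of plinth between 0.0365 and 0.047 m and angle between the x axis of post and the x axis of plinth, either way round below 0.26 rad and contact force between post and plinth above 2.5 N), for 0.2 s.
At the end, for the whole second after the job is handed in: The post stands upright (within 0.1 rad) and still in the strut, released, its collar resting on the strut (within 2 mm) and its foot crosswise under the lips (within 15 degrees), anywhere along the strut at least 10 mm from its ends (z of post in the frame of plinth between 0.031 and 0.0365 m and x of post in the frame of plinth between -0.005 and 0.025 m and y of post in the frame of plinth between -0.09 and 0.09 m and angle between the x axis of post and the x axis of plinth, either way round below 0.26 rad and angle between post's own z axis and vertical below 0.1 rad and linear speed of post below 0.02 m/s); the robot touches nothing.
It fails at once if the post presses or pulls on the strut or plinth with 20 N or more (contact force between post and plinth above 20 N).
It fails at once if the post topples (tilted more than 0.6 rad) (angle between post's own z axis and vertical above 0.6 rad).
It fails at once if the creamer, coasters or sugar bowl is moved by more than 15 mm (distance of any of creamer, coasters, sugar_bowl from where it was at the start of the episode above 0.015 m).
It also fails if it takes over 72 s, if anything falls off the work surface, if the arm or the gripper's body presses on something with over 40 N, if the wrist force passes 120 N, or if a joint passes its speed limit or range.

## Working session

There is one attempt and no reset: what is moved stays moved. The work goes in short steps, each a Python script; the robot and the scene stay as the last script left them, time stands still between calls to the robot, and variables do not carry over. Pictures are saved under pics/ and viewed, and the job is handed in when it is done.

```bash
mkdir -p pics; ls; python3 - <<'E'
from bench import ctrl
import cv2
print(ctrl.current_t())
for n in("top","side"):
    im=ctrl.read_camera(n); cv2.imwrite(f"pics/{n}0.png",im)
    p=ctrl.camera_params(n); print(n,{k:(v.round(4).tolist() if hasattr(v,'round') and k=='pose' else v) for k,v in p.items()})
E
```

```text
pics
0.0
top {'fx': 442.09384185763963, 'fy': 442.09384185763963, 'cx': 322.209903111065, 'cy': 238.68424644244533, 'pose': [[-0.0341, 0.9752, -0.2185, 0.3542], [-0.9994, -0.0328, 0.0096, 0.0766], [0.0022, 0.2187, 0.9758, 1.1408], [0.0, 0.0, 0.0, 1.0]]}
side {'fx': 546.8959960212433, 'fy': 546.8959960212433, 'cx': 324.31597425654184, 'cy': 238.04308800281183, 'pose': [[-0.9681, 0.1824, -0.1716, 0.403], [-0.2502, -0.731, 0.6348, 0.7449], [-0.0097, 0.6575, 0.7534, 0.9019], [0.0, 0.0, 0.0, 1.0]]}
```

View pics/top0.png

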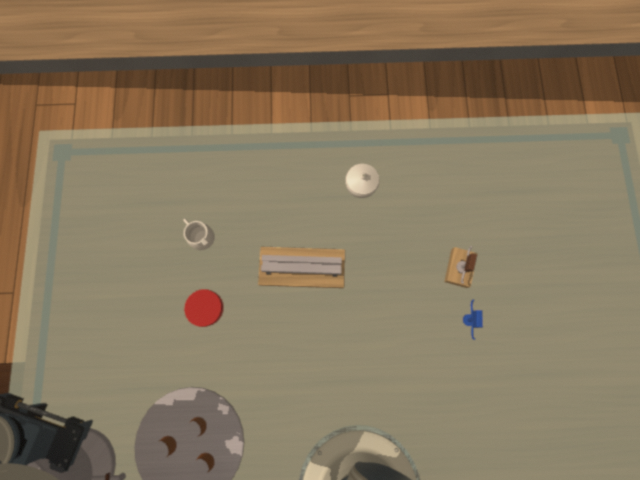

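View pics/side0.png

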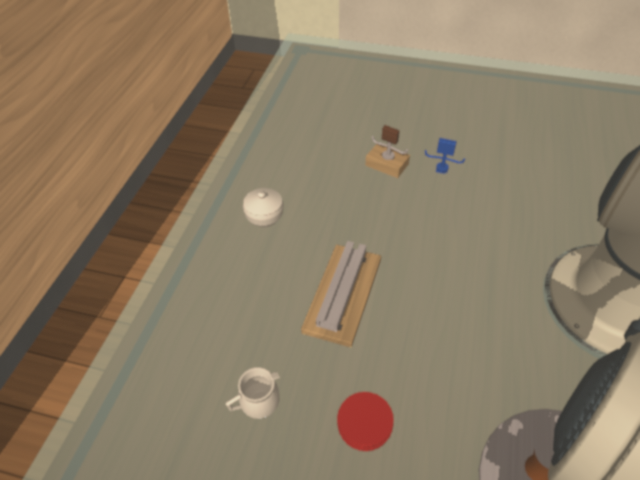

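Candidates for the post are the steel one with the dark grip in the pine block (top 465,265; side 388,145) and the blue look-alike (top 473,320; side 444,153). The steel one in the holder fits the description. I'll check it in enlarged crops.

```bash
python3 - <<'E'
import cv2,numpy as np
t=cv2.imread("pics/top0.png"); s=cv2.imread("pics/side0.png")
def c(im,x,y,w,h,k): return cv2.resize(im[y:y+h,x:x+w],None,fx=k,fy=k,interpolation=cv2.INTER_CUBIC)
cv2.imwrite("pics/a1.png",np.hstack([c(t,435,240,50,60,8),c(s,360,120,50,60,8)]))
cv2.imwrite("pics/a2.png",c(t,252,238,100,60,8))
cv2.imwrite("pics/a3.png",c(s,295,230,100,120,5))
E
```

```text
(no output)
```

View pics/a1.png

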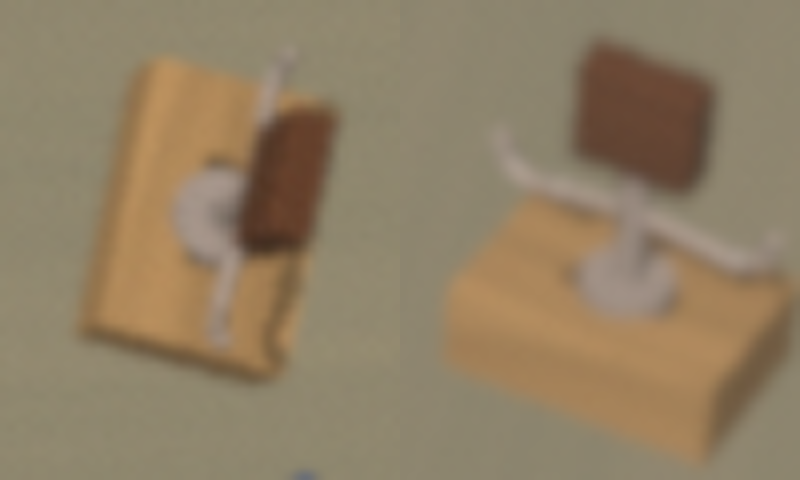

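View pics/a2.png

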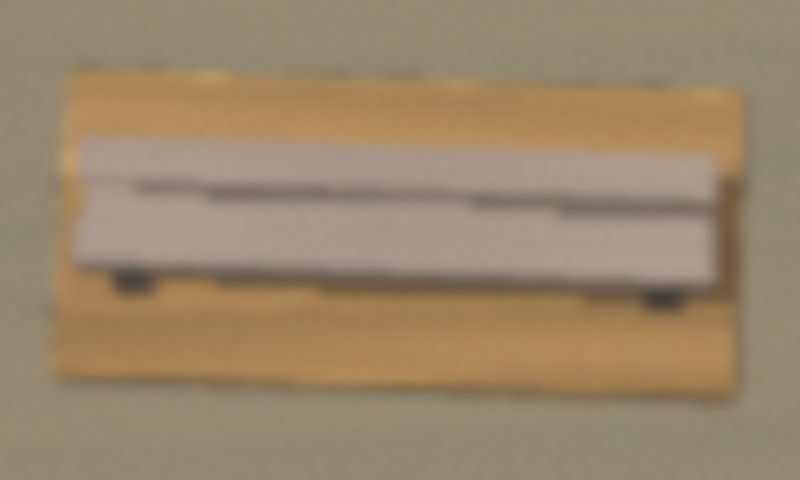

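View pics/a3.png

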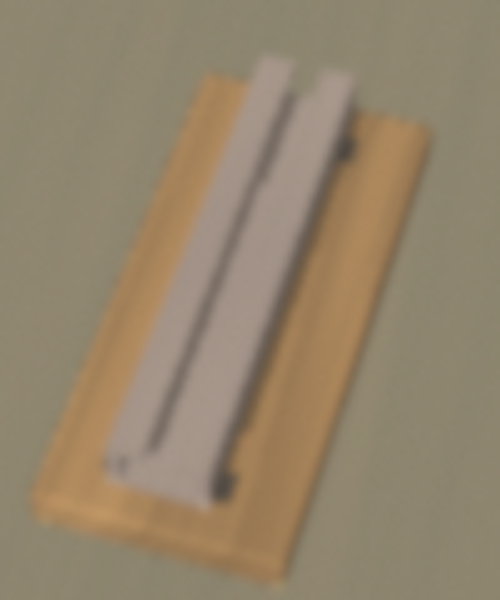

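The crop confirms the steel post: steel hooks and collar, dark wooden grip, standing in the pine block. The strut's slot is visible in both views. Next I'll turn pixels into positions.

```bash
cat > h.py <<'E'
import numpy as np
from bench import ctrl
P={n:ctrl.camera_params(n) for n in("top","side")}
def ray(n,uv,z):
    p=P[n];T=np.array(p["pose"]);d=T[:3,:3]@np.array([(uv[0]-p["cx"])/p["fx"],-(uv[1]-p["cy"])/p["fy"],-1.])
    o=T[:3,3];return o+d*(z-o[2])/d[2]
def proj(n,X):
    p=P[n];T=np.array(p["pose"]);c=T[:3,:3].T@(np.asarray(X,float)-T[:3,3])
    return np.array([p["cx"]+p["fx"]*c[0]/-c[2],p["cy"]-p["fy"]*c[1]/-c[2]])
def full(x0,y0,k,u,v): return (x0+(u+.5)/k-.5,y0+(v+.5)/k-.5)
E
python3 - <<'E'
from h import *
np.set_printoptions(precision=4,suppress=True)
for nm,z,L in [("plinth top",.018,[(72,70),(745,90),(738,392),(55,372)]),("strut",.049,[(80,137),(716,153),(713,284),(75,263)]),("slot",.049,[(135,187),(712,208),(425,196)])]:
    for q in L: print(nm,q,ray("top",full(252,238,8,*q),z))
for nm,z,L in [("plinth S",.018,[(210,75),(432,125),(285,575),(40,495)]),("strutS",.049,[(262,57),(355,75),(205,500),(108,455)]),("slotS",.049,[(302,90),(150,450)])]:
    for q in L: print(nm,q,ray("side",full(295,230,5,*q),z))
for nm,z,L in [("holder top",.030,[(150,58),(270,370),(88,322)]),("collar",.034,[(214,214)]),("grip top",.1115,[(288,105),(338,107),(302,245),(250,240)])]:
    for q in L: print(nm,q,ray("top",full(435,240,8,*q),z))
for nm,z,L in [("holder topS",.030,[(530,195),(795,285),(712,392),(445,290)]),("collarS",.034,[(628,275)]),("gripS top",.1115,[(598,38),(713,85)]),("gripS bot",.0755,[(580,155),(695,192)])]:
    for q in L: print(nm,q,ray("side",full(360,120,8,q[0]-400,q[1]),z))
E
```

```text
plinth top (72, 70) [0.5908 0.226  0.018 ]
plinth top (745, 90) [0.5768 0.0083 0.018 ]
plinth top (738, 392) [0.4792 0.015  0.018 ]
plinth top (55, 372) [0.4929 0.2317 0.018 ]
strut (80, 137) [0.5627 0.2194 0.049 ]
strut (716, 153) [0.5509 0.0202 0.049 ]
strut (713, 284) [0.5096 0.023  0.049 ]
strut (75, 263) [0.5229 0.2212 0.049 ]
slot (135, 187) [0.5462 0.2023 0.049 ]
slot (712, 208) [0.5335 0.0222 0.049 ]
slot (425, 196) [0.5403 0.1118 0.049 ]
plinth S (210, 75) [0.5744 0.0117 0.018 ]
plinth S (432, 125) [0.4781 0.0159 0.018 ]
plinth S (285, 575) [0.491 0.239 0.018]
plinth S (40, 495) [0.5875 0.2282 0.018 ]
strutS (262, 57) [0.5499 0.0228 0.049 ]
strutS (355, 75) [0.5108 0.0231 0.049 ]
strutS (205, 500) [0.5226 0.2338 0.049 ]
strutS (108, 455) [0.5615 0.2239 0.049 ]
slotS (302, 90) [0.5302 0.0362 0.049 ]
slotS (150, 450) [0.5472 0.2181 0.049 ]
holder top (150, 58) [ 0.5703 -0.2698  0.03  ]
holder top (270, 370) [ 0.4691 -0.2976  0.03  ]
holder top (88, 322) [ 0.4862 -0.2418  0.03  ]
collar (214, 214) [ 0.5186 -0.2838  0.034 ]
grip top (288, 105) [ 0.5389 -0.2839  0.1115]
grip top (338, 107) [ 0.5378 -0.2986  0.1115]
grip top (302, 245) [ 0.497  -0.2835  0.1115]
grip top (250, 240) [ 0.499  -0.2684  0.1115]
holder topS (530, 195) [ 0.5551 -0.3214  0.03  ]
holder topS (795, 285) [ 0.4688 -0.2986  0.03  ]
holder topS (712, 392) [ 0.4853 -0.2445  0.03  ]
holder topS (445, 290) [ 0.5716 -0.2709  0.03  ]
collarS (628, 275) [ 0.5183 -0.2864  0.034 ]
gripS top (598, 38) [ 0.5352 -0.297   0.1115]
gripS top (713, 85) [ 0.499  -0.2832  0.1115]
gripS bot (580, 155) [ 0.5363 -0.2876  0.0755]
gripS bot (695, 192) [ 0.5003 -0.2787  0.0755]
```

Both views agree to about 2 mm:

| Item | Position (m) | Yaw |
|---|---|---|
| Post | (0.5186, -0.2845) | about -17° |
| Plinth centre | (0.534, 0.121) | -3.7° |
| Slot centre at y = 0.12 | x ≈ 0.5363 | – |

The strut measures 40 mm wide in the picture, as given. The dark line appears to be the shadowed +x part of the slot.

Next is IK planning.

```bash
cat >> h.py <<'E'
def R(yaw):  # jaw x-axis = post y ; yaw = post x heading (deg)
    a=np.radians(yaw+90); x=np.array([np.cos(a),np.sin(a),0]); y=np.array([0,0,-1.]); return np.column_stack([x,y,np.cross(x,y)])
G=(.5186,-.2845); 
E
python3 - <<'E'
from h import *
np.set_printoptions(precision=3,suppress=True)
print(ctrl.current_eef_rot(),ctrl.current_contact_force(), ctrl.current_grip_width())
for y in(-17.3,162.7): print("grasp",y,ctrl.ik([*G,.079],R(y)),ctrl.ik([*G,.2],R(y)))
for y in(-93.7,-183.7,86.3,-3.7): print("strut",y,ctrl.ik([.5363,.121,.11],R(y)),ctrl.ik([.5363,.121,.2],R(y)))
E
```

```text
[[ 0.344 -0.    -0.939]
 [ 0.939 -0.001  0.344]
 [-0.001 -1.     0.   ]] [-0.129 -0.192 -0.503] 1.0013877808044465
grasp -17.3 [ -34.532   34.677   90.016    0.      55.307 -107.232] [ -34.532   26.356   83.011    0.      70.633 -107.232]
grasp 162.7 [-34.532  34.677  90.016  -0.     55.307  72.768] [-34.532  26.356  83.011  -0.     70.633  72.768]
strut -93.7 [ 6.491 29.548 94.548 -0.    55.904 10.191] [ 6.491 23.085 88.848 -0.    68.067 10.191]
strut -183.7 [  6.491  29.548  94.548  -0.     55.904 100.191] [  6.491  23.085  88.848  -0.     68.067 100.191]
strut 86.3 [   6.491   29.548   94.548   -0.      55.904 -169.809] [   6.491   23.085   88.848   -0.      68.067 -169.809]
strut -3.7 [  6.491  29.548  94.548  -0.     55.904 -79.809] [  6.491  23.085  88.848  -0.     68.067 -79.809]
```

```bash
python3 - <<'E'
from h import *
import cv2
np.set_printoptions(precision=3,suppress=True)
ctrl.goto([*G,.17],R(-17.3)); print(ctrl.current_t())
print(ctrl.move_l([*G,.079],vel=.08,contact_N=6), ctrl.current_tool_pos(),ctrl.current_contact_force(),ctrl.current_t())
im=ctrl.read_camera("side"); cv2.imwrite("pics/g0.png",cv2.resize(im[70:220,300:500],None,fx=4,fy=4,interpolation=2))
im=ctrl.read_camera("top"); cv2.imwrite("pics/g1.png",cv2.resize(im[210:360,400:560],None,fx=4,fy=4,interpolation=2))
E
```

```text
3.3333
False [ 0.519 -0.285  0.079] [ 0.173 -0.377  0.58 ] 4.6167
```

View pics/g0.png

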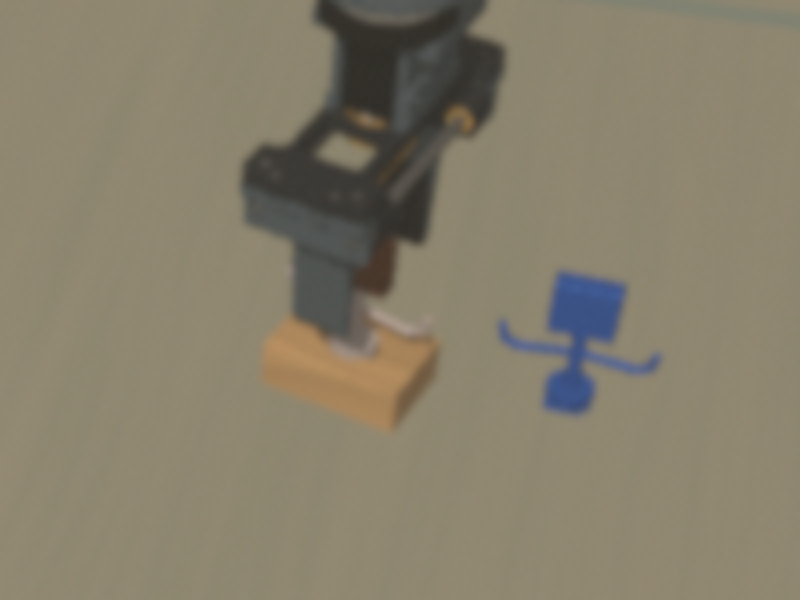

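View pics/g1.png

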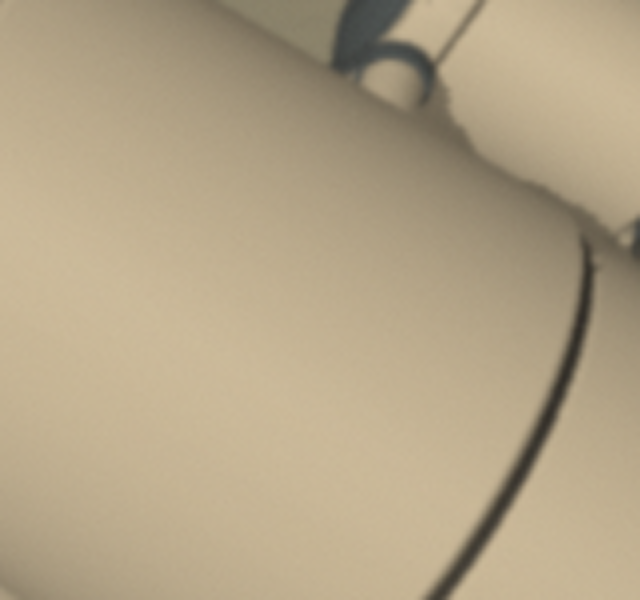

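The side view shows the fingers straddling the brown grip (crop 375,265), with the post still upright in the block. The arm hides the top view. Next I grip and lift.

```bash
python3 - <<'E'
from h import *
import cv2
np.set_printoptions(precision=3,suppress=True)
ctrl.command_gripper(0.0); print("w mm",ctrl.current_grip_width()*91,ctrl.current_contact_force(),ctrl.current_tool_pos())
ctrl.move_l([*G,.115],vel=.05,contact_N=10); ctrl.move_l([*G,.20],vel=.1)
ctrl.sleep(.2);print(ctrl.current_grip_width()*91,ctrl.current_contact_force(),ctrl.current_tool_pos(),ctrl.current_t())
ctrl.goto([.5363,.121,.17],R(-93.7)); ctrl.sleep(.3)
print(ctrl.current_contact_force(),ctrl.current_wrist_torque(),ctrl.current_tool_pos(),ctrl.current_t())
im=ctrl.read_camera("side"); cv2.imwrite("pics/l0.png",cv2.resize(im[150:350,230:450],None,fx=3,fy=3,interpolation=2))
E
```

```text
w mm 13.764879620094192 [-0.536  0.797 -1.451] [ 0.519 -0.284  0.079]
14.005929548665893 [ 0.634 -0.47  -1.699] [ 0.518 -0.284  0.199] 7.9417
[-0.458  0.719 -1.639] [-0.117  0.079 -0.033] [0.536 0.121 0.17 ] 10.0917
```

View pics/l0.png

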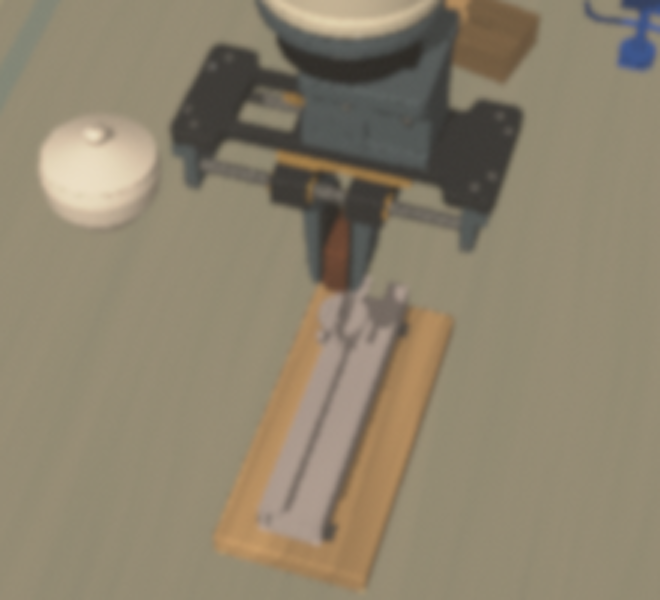

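The post is held, with a 14 mm grip width and about 1.6 N of weight. It's over the strut in the side view (collar at crop 345,315). Now I feel for the slot.

```bash
cat >> h.py <<'E'
n=np.array([np.cos(np.radians(-3.7)),np.sin(np.radians(-3.7)),0]); C=np.array([.5363,.121,0]); Z=np.array([0,0,1.])
E
python3 - <<'E'
from h import *
np.set_printoptions(precision=4,suppress=True)
ctrl.move_l(C+.116*Z,vel=.08); ctrl.sleep(.2); print(ctrl.current_contact_force())
for d in (0,-1,1,-2,2,3,-3):
    p=C+d*1e-3*n
    ctrl.move_l(p+.1155*Z,vel=.02)
    hit=ctrl.move_l(p+.0975*Z,vel=.012,contact_N=2.5)
    z=ctrl.current_tool_pos(); f=ctrl.current_contact_force(); print(d,hit,z,f,ctrl.current_wrist_torque(),round(ctrl.current_t(),2))
    if z[2]<.107: break
E
```

```text
[ 0.1768  0.4108 -2.1252]
0 True [0.5362 0.121  0.1094] [0.0062 0.9167 1.396 ] [-0.0436 -0.0941 -0.0154] 12.12
-1 True [0.5351 0.121  0.1095] [1.2325 0.5302 1.8659] [-0.0109 -0.0634 -0.032 ] 13.27
1 False [0.5373 0.121  0.0976] [ 0.5713 -0.7215 -0.5688] [-0.0955  0.1114 -0.0079] 15.39
```

It slipped in at +1 mm, with TCP z at 0.0976 against an expected seat of 0.098. Next I lift 1.5 mm and turn clockwise in steps, watching the forces.

```bash
python3 - <<'E'
from h import *
np.set_printoptions(precision=3,suppress=True)
ctrl.sleep(.15)
p=C+.001*n+.0995*Z
ctrl.move_l(p,vel=.02); ctrl.sleep(.2); f0=ctrl.current_contact_force(); print("up",f0,ctrl.current_wrist_torque())
for k in (12,24,36,48,60,70,80,90):
    ctrl.goto(p,R(-93.7-k)); ctrl.sleep(.1)
    f=np.mean([ctrl.current_contact_force() for _ in range(3)],axis=0); print(k,f,ctrl.current_wrist_torque(),ctrl.current_tool_pos(),round(ctrl.current_t(),2))
    if np.linalg.norm(f-f0)>7 : print("stop");break
    if k==48 and 0: break
E
```

```text
up [-0.76   0.022 -1.218] [-0.09   0.061  0.015]
12 [-0.236 -0.357 -1.507] [-0.101  0.082 -0.028] [0.537 0.121 0.099] 16.42
24 [ 0.448  0.939 -2.064] [-0.08   0.109 -0.014] [0.537 0.121 0.1  ] 16.84
36 [ 0.603  0.605 -1.037] [-0.104  0.082 -0.028] [0.537 0.121 0.099] 17.27
48 [ 0.716  0.991 -2.358] [-0.068  0.001 -0.017] [0.537 0.121 0.1  ] 17.69
60 [ 0.491  0.089 -1.704] [-0.09  -0.097 -0.01 ] [0.537 0.121 0.1  ] 18.12
70 [-0.166  0.796 -1.824] [-0.07  -0.051 -0.002] [0.537 0.121 0.1  ] 18.51
80 [ 1.596 -0.011 -2.559] [ 0.019 -0.268 -0.009] [0.537 0.121 0.1  ] 18.9
90 [ 2.216  0.318 -0.862] [-0.089 -0.513 -0.023] [0.537 0.121 0.1  ] 19.29
```

The quarter turn is done with little force; the side force is about 2 N, so I'll ease +x slightly. Then the tug.

```bash
python3 - <<'E'
from h import *
np.set_printoptions(precision=3,suppress=True)
def F(k=6):
    L=[]
    for _ in range(k): L.append(ctrl.current_contact_force()); ctrl.sleep(.02)
    return np.mean(L,axis=0)
p=C+.0015*n+.0995*Z
ctrl.move_l(p,vel=.01); ctrl.sleep(.1); f0=F(); print("centred",f0,ctrl.current_wrist_torque())
for z in (.1005,.1015,.1025,.1035,.1045,.1055,.1062,.1068):
    ctrl.move_l([p[0],p[1],z],vel=.01); ctrl.sleep(.1); f=F(); print(z,ctrl.current_tool_pos(),f,round(ctrl.current_t(),2))
    if f0[2]-f[2]>4.6: break
ctrl.sleep(.6); print("hold",F(),ctrl.current_tool_pos(),ctrl.current_grip_width()*91)
import cv2
im=ctrl.read_camera("side"); cv2.imwrite("pics/t0.png",cv2.resize(im[150:350,230:450],None,fx=3,fy=3,interpolation=2))
E
```

```text
centred [ 2.13   0.253 -1.804] [-0.056 -0.367  0.008]
0.1005 [0.538 0.121 0.1  ] [ 2.121 -0.186 -2.814] 20.19
0.1015 [0.538 0.121 0.102] [ 2.255  0.203 -2.987] 20.64
0.1025 [0.538 0.121 0.102] [ 1.971  0.143 -3.262] 21.09
0.1035 [0.538 0.121 0.103] [ 1.932 -0.182 -4.294] 21.54
0.1045 [0.538 0.121 0.104] [ 1.825  0.077 -5.481] 21.99
0.1055 [0.538 0.121 0.105] [ 2.204 -0.334 -6.457] 22.44
hold [ 1.703 -0.186 -6.634] [0.538 0.121 0.105] 13.922516195609294
```

View pics/t0.png

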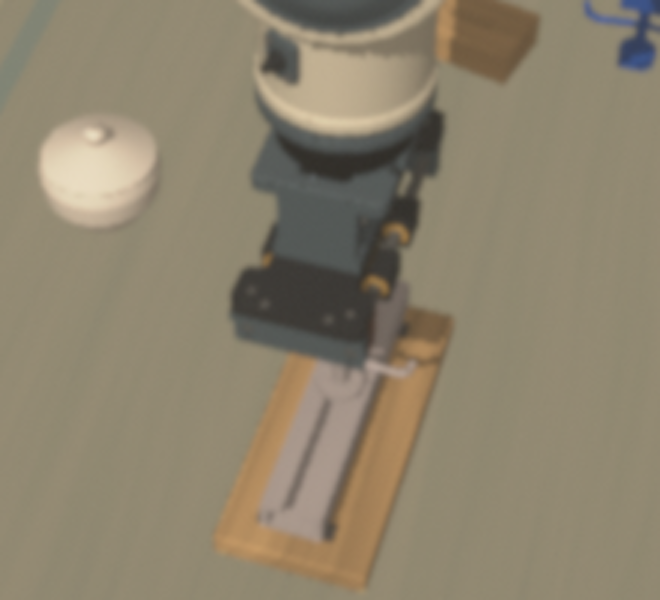

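The tug held at about 4.8 N with the post raised about 7 mm (strut included), and the hooks lie crosswise (crop 390,367). Now I settle the post and let go.

```bash
python3 - <<'E'
from h import *
import cv2
np.set_printoptions(precision=4,suppress=True)
p=C+.0015*n
ctrl.move_l(p+.0998*Z,vel=.015); ctrl.sleep(.2); print(ctrl.current_contact_force())
h=ctrl.move_l(p+.0973*Z,vel=.008,contact_N=1.5); ctrl.sleep(.2); print(h,ctrl.current_tool_pos(),ctrl.current_contact_force())
ctrl.command_gripper(1.0); print(ctrl.current_grip_width(),ctrl.current_t())
ctrl.move_l(p+.16*Z,vel=.06,contact_N=6); print(ctrl.current_tool_pos())
ctrl.move_l(p+.24*Z,vel=.15)
q=ctrl.current_q(); q=list(q); q[0]+=50; ctrl.movej(q); print(ctrl.current_t(),ctrl.current_tool_pos())
ctrl.sleep(.3)
a=ctrl.read_camera("side"); b=ctrl.read_camera("top")
cv2.imwrite("pics/f_s.png",a);cv2.imwrite("pics/f_t.png",b)
cv2.imwrite("pics/f.png",np.hstack([cv2.resize(a[220:360,290:400],None,fx=4,fy=4,interpolation=2)[:480,:],cv2.resize(b[230:350,250:350],None,fx=4,fy=4,interpolation=2)[:480]])[:, :800])
E
```

```text
[ 1.1465 -0.3039 -1.134 ]
False [0.5378 0.1209 0.0973] [ 2.2192  0.1804 -0.0757]
0.9980104217957595 25.8083
[0.5376 0.1209 0.1596]
29.3833 [0.2536 0.4889 0.2391]
```

View pics/f.png

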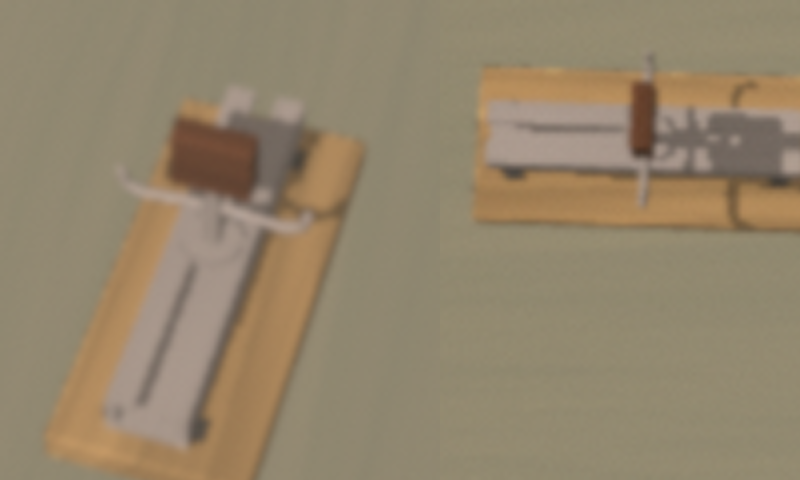

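View pics/f_s.png

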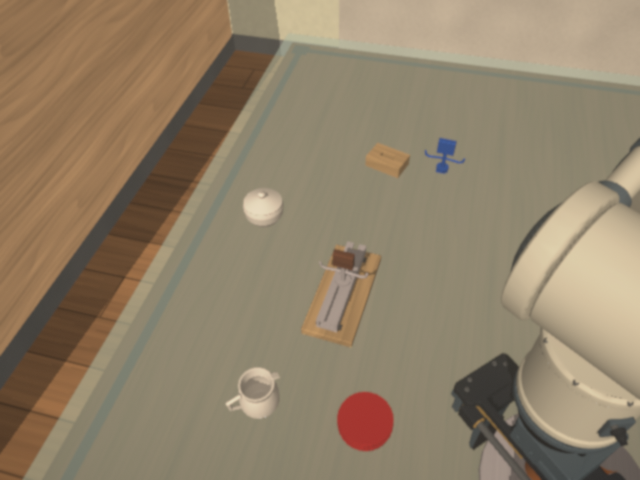

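The post stands crosswise with its collar on the strut, and the creamer (257,393), coasters (365,421) and sugar bowl (263,206) are unmoved. One numeric check of position and tilt, then I hand in.

```bash
python3 - <<'E'
from h import *
np.set_printoptions(precision=2,suppress=True)
# predicted (upright at TCP xy, seated) vs seen
for nm,dz in(("grip top",.096),("collar top",.0185)):
    X=C+.0015*n+(.0345+dz)*Z; s=proj("side",X);t=proj("top",X)
    print(nm,"side full",s,"crop",(s-[290,220])*4,"top full",t,"crop",(t-[250,230])*4+[440,0])
    for e in (-.048,.048): print(e,[ (proj(c,C+.0015*n+e*n+.0895*Z)-o)*4 for c,o in(("side",[290,220]),("top",[250,230]))])
E
```

```text
grip top side full [342.42 252.5 ] crop [209.69 130.  ] top full [299.49 257.39] crop [637.95 109.55]
-0.048 [array([306.76, 210.15]), array([197.9 , 200.95])]
0.048 [array([111.89, 161.23]), array([204.48,  43.84])]
collar top side full [341.81 278.02] crop [207.25 232.09] top full [300.98 262.91] crop [643.93 131.63]
-0.048 [array([306.76, 210.15]), array([197.9 , 200.95])]
0.048 [array([111.89, 161.23]), array([204.48,  43.84])]
```

```bash
python3 -c "
from bench import ctrl
print(ctrl.current_contact_force(),ctrl.current_t()); print(ctrl.sign_off())"
```

```text
[0.37948816 0.51023739 0.39152174] 29.7833
the job is handed in; nothing more can be done
None
```

The post is locked in the strut and released, and I handed the job in at about 29.8 s of the 72 s allowed. No verdict was reported.

- **Pick up and insertion:** I took the steel post by its grip (14 mm width). The first two tries, at 0 and -1 mm across the slot, touched the lip lightly with a force change of about 3.5 to 4 N. At +1 mm the foot went in down to the collar.
- **Turn and tug:** I turned it 90° clockwise, lifted 1.5 mm, and the side-force reading reached about 2 N at most. The upward tug held at about 4.8 N for roughly a second, with the post raised about 7 mm. I then lowered it onto its collar and let go.
- **Last checks:** The final pictures show the post upright and crosswise with its collar on the strut. It is within about 2 mm of the predicted position, which is the calibration tolerance. The creamer, coasters and sugar bowl show no movement, and the arm was clear.
- **What disagreed:**
  - A side-force reading of about 2 N stayed after I eased the post 0.5 mm sideways to relieve it, so it may have been sensor bias.
  - Settling the post changed the force by only about 1 N, below the 1.5 N contact threshold. So the seating is confirmed by height and picture rather than by a clear touch.

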